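Make up two shoe-repair kits in their job trays

TASK

Make up the kits for two shoe repairs: into the grey tray with the burgundy leather swatch put the burgundy shoe cream, the off-white thread and the leather heel; into the tray with the tan swatch put the tan shoe cream and the dark brown thread. Give each thing a compartment of its own, jars and spools upright and the heel lying flat as it does now, and set things down rather than dropping them. Leave the black cream and the black thread where they stand.

Things in the scene. Friction and masses are not known exactly. Their poses are not given: they have to be found in the camera images.
- tray_burgundy: Grey tray fixed to the bench, burgundy (dark wine red) leather swatch on the ledge at its +x end; 90 mm wide, from x = -129 to +173 mm. Three open compartments, 78 x 78 mm inside, centred at x = -84, 0, +84 mm, y = 0; floor 5 mm, rims and dividers (6 mm thick) and ledge 14 mm above the bench. Origin: on the bench under the middle compartment; z up. Starts empty.
- tray_tan: Grey tray fixed to the bench, tan (yellowish brown) leather swatch on the ledge at its +x end; 90 mm wide, from x = -129 to +173 mm. Three open compartments, 78 x 78 mm inside, centred at x = -84, 0, +84 mm, y = 0; floor 5 mm, rims and dividers (6 mm thick) and ledge 14 mm above the bench. Origin: on the bench under the middle compartment; z up. Starts empty.
- cream_burgundy: Closed jar of burgundy shoe cream, upright: plain cylinder 50 mm across, 50 mm tall, burgundy with a pale paper band, aluminium lid with a burgundy disc on top; about 0.11 kg. Origin: centre of its underside, z up; alike at every yaw.
- cream_tan: Closed jar of tan shoe cream, upright: plain cylinder 50 mm across, 50 mm tall, tan with a pale paper band, aluminium lid with a tan disc on top; about 0.11 kg. Origin: centre of its underside, z up; alike at every yaw.
- thread_white: Spool of off-white thread standing on end: plain cylinder 44 mm across, 60 mm tall, off-white thread on a cardboard tube whose end (18 mm, dark hole) shows on top; about 0.06 kg. Origin: centre of its underside, z up; alike at every yaw.
- thread_brown: Spool of dark brown thread standing on end: plain cylinder 44 mm across, 60 mm tall, dark brown thread on a cardboard tube whose end (18 mm, dark hole) shows on top; about 0.06 kg. Origin: centre of its underside, z up; alike at every yaw.
- heel: Stacked-leather shoe heel lying flat: D-shaped block 58 mm long (x), 56 mm wide (y), 36 mm tall, brown, a curve of brass nails on top; about 0.09 kg. Origin: centre of its underside. Flat front at x = -29 mm; sides flat and parallel from there to x = +1 mm; then a half round of 28 mm radius.
- cream_black: Closed jar of black shoe cream, upright: plain cylinder 50 mm across, 50 mm tall, black with a pale paper band, aluminium lid with a black disc on top; about 0.11 kg. Origin: centre of its underside, z up; alike at every yaw. Stays in the stock.
- thread_black: Spool of black thread standing on end: plain cylinder 44 mm across, 60 mm tall, black thread on a cardboard tube whose end (18 mm, dark hole) shows on top; about 0.06 kg. Origin: centre of its underside, z up; alike at every yaw. Stays in the stock, whose things stand mixed, at least 90 mm from centre to centre.

How it is judged:
By the outcome, as a careful person would: the job done as asked, in the order asked, and still so for the second after the job is handed in, with the robot touching nothing.
It also fails if it takes over 131 s, if anything falls off the work surface, if the arm or the gripper's body presses on something with over 40 N, if the wrist force passes 120 N, or if a joint passes its speed limit or range.

ROBOT

A 6-joint arm with a two-finger parallel gripper is mounted at the origin on the work surface. World frame = base frame: x ahead of the robot, y to its left, z up, the work surface at z = 0. Lengths are in mm, angles in degrees, forces in N, time in s.
With the tool pointing down it reaches from about 250 to 800 mm from the base axis. Payload 3.9 kg.
Tool frame: the origin (TCP) lies midway between the tips of the shut fingers; the grasp point (between the pads) lies 19 mm behind it (r.tcp_to_grasp is the distance from the TCP to the grasp point, in mm); z points along the fingers, y is the line along which they close (so a half turn about z gives the same grasp; the last joint's range is limited). The gripper opens to 85 mm and grips with 20 to 120 N. Pads are 22 mm wide; open, the fingers measure 114 mm over their backs; the gripper's body (76 mm by 85 mm) begins 54 mm behind the grasp point. The pads swing forward as they close: fully open they stand 13 mm farther back than shut.
Start: joints at [73.854, 14.897, -7.913, 67.191, 0, 90], TCP at [145.99, 504.284, 231.304] pointing down, gripper open.
Joint ranges: [-159.42, 159.42], [-47.68, 98.78], [-73.54, 78.23], [-108.79, 121.32], [-90, 84.71], [-180, 180]. Speed limits (degrees/s): [147.25, 147.25, 180, 180, 180, 180].

INTERFACE

Orientations are given as a 3x3 rotation matrix whose columns are the frame's x, y, z axes.
In Python, from station import r, eyes, ticket, probe_bus gives the robot as it stands (r), with the cameras (eyes), the job (ticket) and the readings (probe_bus).
- The arm moves only by the tool move_tool, called after "Request:" as name([rows], argument=value, ...), one row to a line, values as JSON. Schema: {"type":"object","properties":{"steps":{"type":"array","items":{"type":"object","properties":{"finger_gap":{"type":"number"},"tx":{"type":"number"},"ty":{"type":"number"},"tz":{"type":"number"},"rz":{"type":"number"}},"additionalProperties":false,"required":["finger_gap"]},"minItems":1,"maxItems":10},"only":{"type":"string"},"quiet":{"type":"boolean"},"lines":{"type":"string"}},"required":["steps"],"additionalProperties":false}. steps is a list of rows, 1 to 10 of them, each an object with the fields finger_gap (the finger opening in mm), tx, ty, tz (the shift in mm), rz (a turn about the tool's z in degrees); a field left out counts as zero (the opening has to be given); each row shifts and turns the commanded pose from where the row before left it, along the tool's axes as they then stand; what a row does not reach is not made up. A row lasts 1/10 s, in which the tool goes at most 50 mm and 8.59 degrees, less where a joint would pass 70% of its speed; a pose out of reach is approached as far as the arm can. The fingers move at their own pace and stop on an object; the grip force is fixed at half the most. Time passes only in rows, so rows that do not move let the fingers close. The tool returns the time, the measured TCP pose, the force, the opening and the grip force at its end. only (a regular expression) keeps the lines of the reply that match it, lines (a string "A,B") keeps lines A to B, and quiet returns only ok. Input that does not fit is refused with a message, and nothing moves.
- probe_bus.get_state(): the state, without advancing time (a new reading comes with each control period).
- eyes.camera(name): name is "scene" or "top" or "wrist"; returns a dict with "pixels" (420x560x3 uint8, blue, green, red), "intrinsics" (3x3 intrinsics, pixels), "R" (3x3) and "t" (3): a world point X has camera coordinates R X + t. Camera axes: x right, y down, z forward; pixel columns grow to the right and rows downward; lengths in mm; the calibration is good to about 2 mm. A picture is of the moment at which its call begins. There is no depth.
- ticket.job_done(): hands the job in; it is judged then, once.
The state is a dict: "clock": time; "qpos": joint angles; "joint_velocities": joint speeds; "effort": joint torques, N m; "eef_pos": TCP position; "tcp_rot": TCP orientation; "contact_force": force on the tool from outside, world axes, zero at the start; "ft_torque": the same for the moment, N m; "gripper_width": finger opening in mm; "grasp_force": force on a finger pad.
Only numpy, scipy, OpenCV 4.12 (cv2) and the standard library are available. Lean on these libraries where they do the work, as an engineer would, in place of code of your own. Each camera call takes 0.05 s, during which the arm holds its last target. There are 200 camera calls.

## Working session

There is one attempt and no reset: what is moved stays moved. The work goes in short steps, Python scripts to look and compute and a tool call to move; the robot and the scene stay as the last step left them, time stands still between calls to the robot, and variables do not carry over. Pictures are saved under pics/ and viewed, at most 14 in all, crops included, and the job is handed in when it is done.

```bash
ls; mkdir -p pics
```

Run:
```python
from station import r, eyes, ticket, probe_bus
import cv2,numpy as np
for n in("scene","top","wrist"):
    c=eyes.camera(n); cv2.imwrite(f"pics/{n}0.png",c["pixels"]); np.savez(f"pics/{n}0.npz",**c)
    print(n,np.round(c["intrinsics"],1).tolist(),np.round(c["R"],3).tolist(),np.round(c["t"],1), np.round(-c["R"].T@c["t"]))
s=probe_bus.get_state();print(s["tcp_rot"],s["clock"],s["gripper_width"],r.tcp_to_grasp)
```

```text
pics
station.py
scene [[430.9, 0.0, 290.4], [0.0, 430.9, 211.7], [0.0, 0.0, 1.0]] [[-0.299, 0.954, -0.012], [0.813, 0.248, -0.526], [-0.499, -0.167, -0.85]] [ 180.2 -423.2 1090.6] [942. 115. 707.]
top [[404.1, 0.0, 284.2], [0.0, 404.1, 216.7], [0.0, 0.0, 1.0]] [[-0.002, -1.0, -0.007], [-0.997, 0.003, -0.079], [0.079, 0.007, -0.997]] [ 14.2 540.3 740.9] [480.   8. 781.]
wrist [[293.2, 0.0, 283.7], [0.0, 293.2, 211.3], [0.0, 0.0, 1.0]] [[0.28, 0.96, -0.001], [0.919, -0.267, 0.29], [0.278, -0.082, -0.957]] [-523.9  -35.8  379.1] [ 74. 525. 373.]
[[-9.60555100e-01  2.78089420e-01 -4.18234202e-04]
 [ 2.78089735e-01  9.60554081e-01 -1.39865345e-03]
 [ 1.27858423e-05 -1.45979034e-03 -9.99998934e-01]] 0.15 85.58799589205597 18.700000000000003
```

View pics/top0.png

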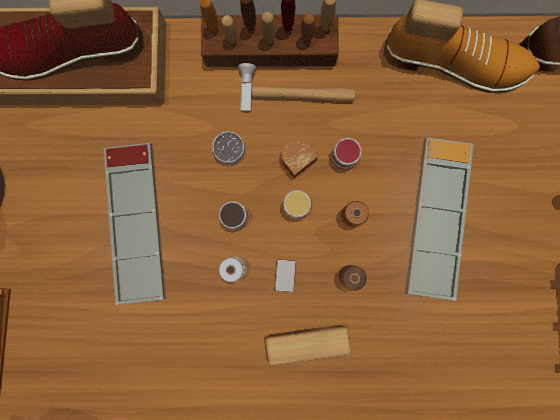

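View pics/scene0.png

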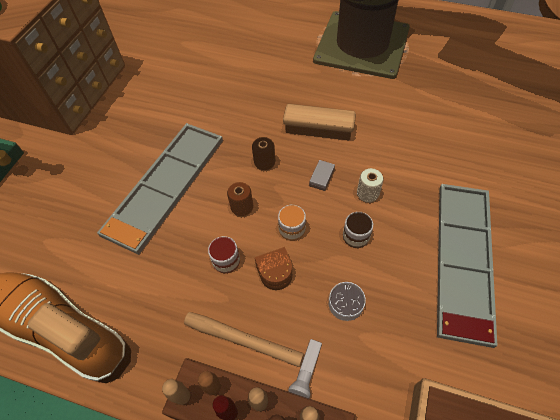

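The top view shows the burgundy tray at left (133,222) and the tan tray at right (440,218). The burgundy cream is at (347,153), the heel at (298,158), the tan cream at (297,205), the black cream at (232,215) and the white thread at (231,269). Two dark spools stand at (357,213) and (353,278). The scene view agrees. Next I'll enlarge both views to measure and to tell the two dark spools apart.

Run:
```python
import cv2,numpy as np
t=cv2.imread("pics/top0.png");s=cv2.imread("pics/scene0.png")
cv2.imwrite("pics/topc.png",cv2.resize(t[125:305,200:385],None,fx=3.3,fy=3.3,interpolation=cv2.INTER_CUBIC)[:600,:800])
cv2.imwrite("pics/scenec.png",cv2.resize(s[130:325,200:400],None,fx=3,fy=3,interpolation=cv2.INTER_CUBIC))
for im,pts in((t,[(357,205),(353,270),(350,219),(348,284),(232,215)]),(s,[(240,208),(264,165),(358,229)])):
    for u,v in pts: print(u,v,im[v-3:v+4,u-3:u+4].reshape(-1,3).mean(0).round())
```

```text
357 205 [ 66. 101. 148.]
353 270 [ 56.  75. 101.]
350 219 [ 58.  88. 132.]
348 284 [ 52.  73. 102.]
232 215 [52. 60. 74.]
240 208 [20. 37. 63.]
264 165 [17. 31. 51.]
358 229 [22. 34. 53.]
```

View pics/topc.png

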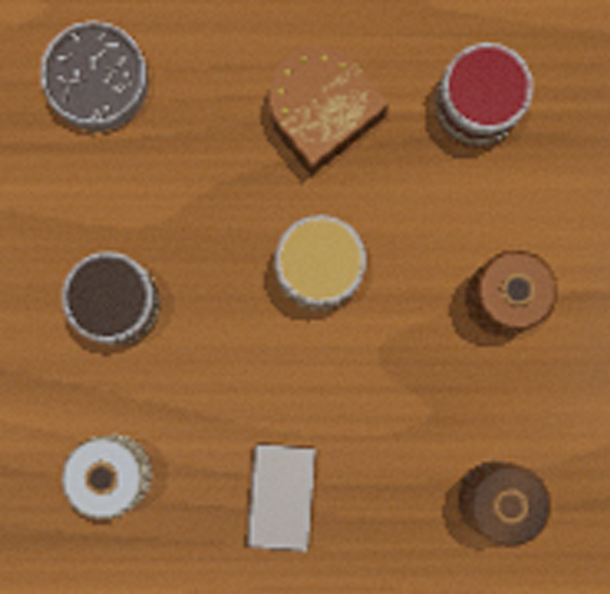

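View pics/scenec.png

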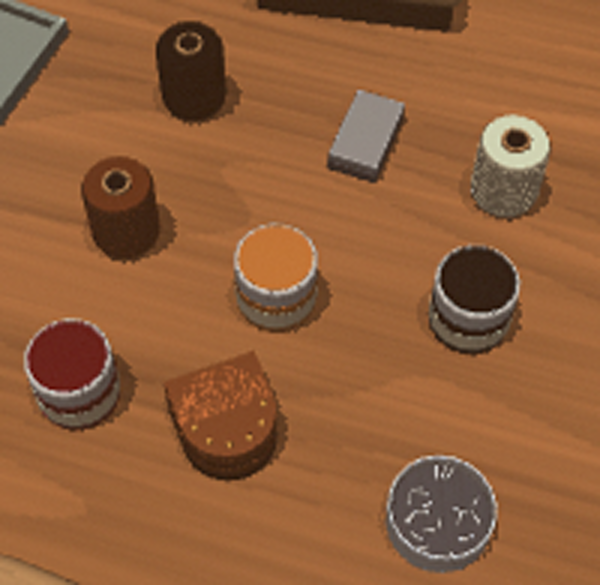

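In the crops the spool at top (357,213) is dark brown and the one at (353,278) is black. The round tin with nails and the grey block are bystanders. Now I'll triangulate.

Create h.py:
```python
import numpy as np, cv2
from scipy.optimize import least_squares
C={n:dict(np.load(f"pics/{n}0.npz")) for n in("top","scene")}
def proj(c,X):
    p=np.atleast_2d(X)@c["R"].T+c["t"]; q=p@c["intrinsics"].T; return q[:,:2]/q[:,2:]
def tri(obs):
    f=lambda X:np.concatenate([(proj(c,X)[0]-uv) for c,uv in obs]); s=least_squares(f,[480,0,40]); return s.x,np.abs(s.fun).max()
def plane(c,uv,z):
    d=c["R"].T@np.linalg.solve(c["intrinsics"],[*uv,1]); o=-c["R"].T@c["t"]; return o+d*(z-o[2])/d[2]
```

Run:
```python
from h import *
T=lambda u,v:np.array([200+u/3.3-.35,125+v/3.3-.35]); S=lambda u,v:np.array([200+u/3-.33,130+v/3-.33])
t,s=C["top"],C["scene"]
D=dict(burg=((487,84),(69,355),50),tan=((321,259),(276,258),50),white=((101,478),(516,134),60),brown=((517,290),(119,184),60),blackthr=((510,505),(190,43),60),blackcr=((108,296),(477,278),50),heelc1=((388,106),(165,384),36),heelc2=((313,160),(255,352),36))
for k,(a,b,z) in D.items():
    X,e=tri([(t,T(*a)),(s,S(*b))]); print(k,X.round(1),"res",round(e,2),"pl",plane(t,T(*a),z)[:2].round(1),plane(s,S(*b),z)[:2].round(1))
cor=np.array([[173,45],[173,-45],[-129,-45],[-129,45]])
def fit(pt,ps,yaw0,c0):
    def f(p):
        a=p[3];X=np.c_[cor@np.array([[np.cos(a),np.sin(a)],[-np.sin(a),np.cos(a)]])+p[:2],np.full(4,p[2])]
        return np.r_[(proj(t,X)-pt).ravel(),(proj(s,X)-ps).ravel()]
    q=least_squares(f,[*c0,14,yaw0]);print("tray",q.x[:3].round(1),np.degrees(q.x[3]).round(2),q.fun.round(1))
fit(np.array([(105,147),(149,145),(163,299),(117,303)]),np.array([(438,338),(496,345),(488,187),(438,185)]),0,(450,300))
fit(np.array([(427,139),(473,142),(458,299),(409,295)]),np.array([(98,235),(139,251),(222,138),(188,125)]),0,(450,-300))
```

```text
burg [ 660.3 -103.1   50.1] res 0.19 pl [ 660.4 -103.4] [ 660.2 -102.8]
tan [562.9 -10.2  47.6] res 0.25 pl [562.7 -10.6] [564.2  -9.3]
white [443.7 108.1  63.9] res 0.11 pl [443.5 108.5] [440.6 108.3]
brown [ 544.6 -116.7   55. ] res 0.37 pl [ 544.3 -116.5] [ 547.6 -114.3]
blackthr [ 428.6 -110.8   58.5] res 0.22 pl [ 428.7 -110.9] [ 429.7 -109.8]
blackcr [542.5 107.3  49.4] res 0.23 pl [542.6 106.8] [542.8 107.7]
heelc1 [652.7 -49.5  29.9] res 0.18 pl [651.4 -49.3] [655.3 -47.7]
heelc2 [620.5  -5.7  35.3] res 0.55 pl [620.6  -6.7] [620.6  -4.6]
tray [502.  306.6 -16.8] 7.36 [ -0.1   8.5   0.3   4.7   2.4   1.5   2.7   3.5  57.3   8.2 -56.5  -8.2
 -49.1   2.7  46.6  10.9]
tray [ 512.7 -291.5  -11.3] -9.26 [  1.6   3.3   0.7   7.2  -3.5   2.3  -0.8  -1.2  37.4  17.8 -41.5 -17.
 -35.9 -10.3  32.5  16.2]
```

Run:
```python
from h import *
t,s=C["top"],C["scene"]
cor=np.array([[173,45],[173,-45],[-129,-45],[-129,45]])
def fit(n,pt,ps,c0):
    def f(p):
        a=p[3];X=np.c_[cor@np.array([[np.cos(a),np.sin(a)],[-np.sin(a),np.cos(a)]])+p[:2],np.full(4,p[2])]
        return np.r_[(proj(t,X)-pt).ravel(),(proj(s,X)-ps).ravel()]
    q=least_squares(f,[*c0,14,0]).x;print(n,q[:3].round(1),np.degrees(q[3]).round(2),f(q).round(1))
    for x in(-84,0,84):print((q[:2]+x*np.array([np.cos(q[3]),np.sin(q[3])])).round(1))
fit("burg",np.array([(105,147),(149,145),(163,299),(117,303)]),np.array([(496,345),(438,338),(438,185),(488,187)]),(450,300))
fit("tan",np.array([(427,139),(473,142),(458,299),(409,295)]),np.array([(139,251),(98,235),(188,125),(222,138)]),(450,-300))
c1,c2=np.array([652,-49]),np.array([620.5,-5.7]);d=c1-c2;print("heel",np.linalg.norm(d))
for sg in(1,-1):
    n=sg*np.array([-d[1],d[0]])/np.linalg.norm(d);print((c1+c2)/2+29*n,np.degrees(np.arctan2(n[1],n[0])))
```

```text
burg [509.8 299.7  10.3] 6.69 [-1.6  1.   0.3 -2.5  1.1 -0.5 -0.3  1.2 -0.1  0.4  0.  -3.   1.4 -0.9
 -1.4  3.8]
[426.4 289.9]
[509.8 299.7]
[593.2 309.5]
tan [ 516.5 -284.1    5.8] -7.76 [-1.5 -0.7 -1.4  2.3 -1.9  1.  -0.4 -1.4 -1.5  0.9 -0.2 -1.3 -2.8 -0.8
 -1.3 -0.9]
[ 433.3 -272.8]
[ 516.5 -284.1]
[ 599.8 -295.5]
heel 53.54568143183911
[659.7010042  -10.28980064] 36.03524044251855
[612.7989958  -44.41019936] -143.96475955748144
```

Request:
move_tool([
  {"finger_gap": 85, "rz": -8.07},
  {"finger_gap": 85, "rz": -8.08},
  {"finger_gap": 85, "tx": -32, "ty": -25},
  {"finger_gap": 85, "tx": -32, "ty": -25},
  {"finger_gap": 85, "tx": -32, "ty": -25},
  {"finger_gap": 85, "tx": -32, "ty": -25},
  {"finger_gap": 85, "tx": -32, "ty": -25},
  {"finger_gap": 85, "tx": -32, "ty": -25},
  {"finger_gap": 85, "tx": -32, "ty": -25},
  {"finger_gap": 85, "tx": -32, "ty": -25},
])

```text
clock: 1.15
eef_pos: [403.0, 303.0, 231.1]
tcp_rot: [[-1.0, -0.0, -0.0], [-0.0, 1.0, -0.0], [0.0, -0.0, -1.0]]
contact_force: [0.0, 0.1, -0.5]
gripper_width: 85.1
grasp_force: 0.0
```

Run:
```python
from station import r, eyes, ticket, probe_bus
import cv2,numpy as np
c=eyes.camera("wrist"); cv2.imwrite("pics/wrist1.png",c["pixels"]); np.savez("pics/wrist1.npz",**c)
s=probe_bus.get_state();print(s["tcp_rot"].round(3),s["eef_pos"],s["qpos"])
```

```text
[[-1.     0.005  0.004]
 [ 0.005  1.    -0.003]
 [-0.004 -0.003 -1.   ]] [407.66474572 299.69540125 231.06875033] [ 36.5158741   12.97883787 -10.559202    66.38031895  -0.3069125
  36.80777   ]
```

View pics/wrist1.png

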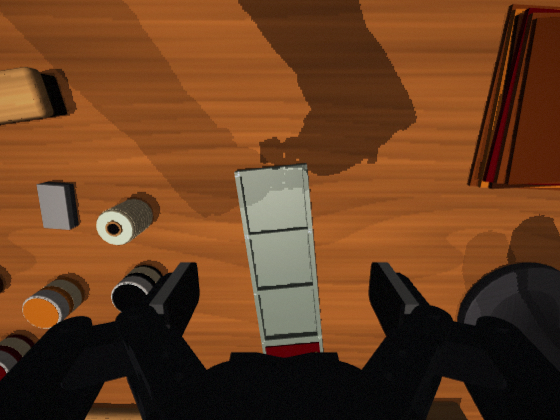

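The wrist view shows the burgundy tray, with its near corners at (236,171) and (306,165), and the white spool top at (113,229). I'll check both against the model.

Run:
```python
from h import *
w=dict(np.load("pics/wrist1.npz")); t,s=C["top"],C["scene"]
print("cam",-w["R"].T@w["t"])
for n,uv,z in [("c1",(236,171),14),("c2",(306,165),14),("div1L",(246,234),14),("div1R",(311,228),14),("div2L",(255,290),14),("div2R",(317,283),14),("div3L",(263,337),14),("div3R",(321,332),14),("white",(113.5,229),60)]: print(n,plane(w,uv,z)[:2].round(1))
# compare at 3 cams: near corners
for n,a,b in [("c1",(163,299),(236,171)),("c2",(117,303),(306,165))]: print()
print(tri([(w,(236,171)),(t,(163,299)),(s,(438,185))]),tri([(w,(306,165)),(t,(117,303)),(s,(488,187))]),tri([(w,(113.5,229)),(t,(230.25,269.5)),(s,(371.7,174.3))]))
im=cv2.imread("pics/top0.png");a=im[130:315,90:180];b=im[125:310,395:485]
cv2.imwrite("pics/trays.png",cv2.resize(np.hstack([a,b]),None,fx=3.2,fy=3.2,interpolation=cv2.INTER_CUBIC))
```

```text
cam [328.03561508 302.91976618 373.30671194]
c1 [385.1 244.6]
c2 [377.9 330.5]
div1L [468.  253.7]
div1R [459.8 338.7]
div2L [551.5 263. ]
div2R [540.7 349.1]
div3L [630.2 272.4]
div3R [621.6 357.5]
white [443.7 109.6]


(array([386.06523232, 242.20448607,   5.03565607]), np.float64(1.8650070920833741)) (array([377.37230166, 328.55631447,  19.2385831 ]), np.float64(1.8296790024914458)) (array([443.21220844, 109.32877948,  60.65592522]), np.float64(1.036220962612532))
```

View pics/trays.png

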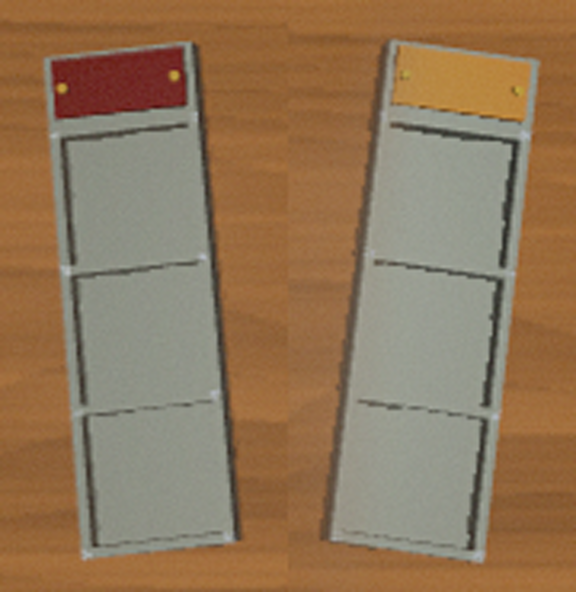

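Run:
```python
from h import *
t=C["top"]
w=dict(np.load("pics/wrist1.npz"))
cor=np.array([[173,45],[173,-45],[-129,-45],[-129,45]])
def fit(n,px,off):
    P=np.array([plane(t,np.array(off)+np.array(p)/3.2-.35,14)[:2] for p in px])
    a=np.arctan2(*((P[0]+P[1]-P[2]-P[3])[::-1])); u=np.array([np.cos(a),np.sin(a)]);o=P.mean(0)-22*u
    print(n,o.round(1),np.degrees(a).round(2),P.round(1).tolist(),[np.linalg.norm(P[i]-P[i-1]).round(1) for i in range(4)])
    for x in(-84,0,84):print((o+x*u).round(1))
fit("b",[(44,60),(189,43),(235,542),(84,557)],(90,130))
fit("t",[(392-288,40),(539-288,62),(483-288,562),(331-288,542)],(395,125))
```

```text
b [509.  299.5] 6.48 [[674.6, 362.8], [684.7, 275.0], [386.4, 240.8], [377.8, 329.4]] [np.float64(298.6), np.float64(88.3), np.float64(300.2), np.float64(89.1)]
[425.5 290. ]
[509.  299.5]
[592.5 309. ]
t [ 516.3 -281.8] -8.47 [[694.0, -263.4], [680.2, -351.2], [383.3, -307.0], [394.9, -218.7]] [np.float64(302.4), np.float64(88.9), np.float64(300.2), np.float64(89.0)]
[ 433.3 -269.4]
[ 516.3 -281.8]
[ 599.4 -294.2]
```

Request:
move_tool([
  {"finger_gap": 85, "tx": -26, "ty": -40},
  {"finger_gap": 85, "tx": -26, "ty": -40},
  {"finger_gap": 85, "tx": -26, "ty": -40},
  {"finger_gap": 85, "tx": -26, "ty": -40},
  {"finger_gap": 85, "tx": -26, "ty": -40},
  {"finger_gap": 85, "tx": -26, "ty": -40},
  {"finger_gap": 85, "tx": -26, "ty": -40},
  {"finger_gap": 85, "tx": -26, "ty": -40},
  {"finger_gap": 85, "tx": -26, "ty": -40},
  {"finger_gap": 85, "tx": -18, "ty": -43},
])

```text
clock: 2.2
eef_pos: [655.3, -100.0, 230.6]
tcp_rot: [[-1.0, -0.0, -0.0], [-0.0, 1.0, 0.0], [0.0, 0.0, -1.0]]
contact_force: [0.6, 0.2, 0.7]
gripper_width: 84.9
grasp_force: 0.0
```

Request:
move_tool([
  {"finger_gap": 85, "tz": 30},
  {"finger_gap": 85, "tz": 30},
  {"finger_gap": 85, "tz": 30},
  {"finger_gap": 85},
  {"finger_gap": 85},
])

```text
clock: 2.7
eef_pos: [653.5, -98.4, 141.0]
tcp_rot: [[-1.0, -0.0, -0.002], [-0.0, 1.0, 0.0], [0.002, 0.0, -1.0]]
contact_force: [-0.7, 0.0, 0.7]
gripper_width: 84.9
grasp_force: 0.0
```

Run:
```python
from station import r, eyes, ticket, probe_bus
import cv2,numpy as np
c=eyes.camera("wrist"); cv2.imwrite("pics/wrist2.png",c["pixels"]); np.savez("pics/wrist2.npz",**c)
from h import *
print(proj(c,[[660,-103,50],[658,-104.5,50]]))
```

```text
[[278.06095641 223.68568392]
 [276.25858082 221.43763404]]
```

View pics/wrist2.png

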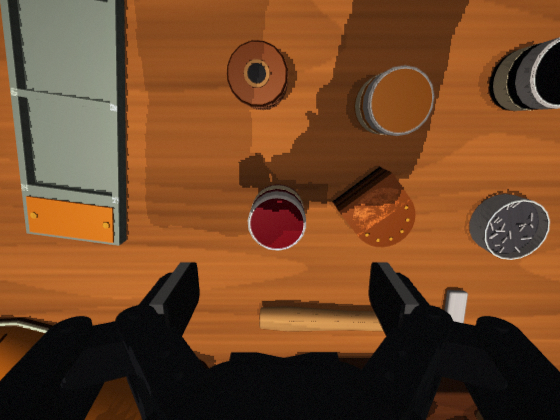

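The lid centre at (277,223) is within a pixel of the prediction. I'll also measure the brown spool (257,73), tan lid (402,100) and heel front edge (341,213)-(393,180) from here.

Run:
```python
from h import *
w=dict(np.load("pics/wrist2.npz")); t=C["top"]
for n,uv,z in [("burg",(277,223),50),("brown",(257,73),60),("tan",(402,100),50),("h1",(341,213),36),("h2",(393,180),36),("h1b",(333,203),0),("h2b",(378,167),0)]: print(n,plane(w,uv,z)[:2].round(1))
T=lambda u,v:np.array([200+u/3.3-.35,125+v/3.3-.35])
for a,b in [((487,84),(277,223)),((517,290),(257,73)),((321,259),(402,100))]: print(tri([(t,T(*a)),(w,b)]))
g=cv2.resize(cv2.imread("pics/wrist2.png")[150:270,310:450],None,fx=4,fy=4,interpolation=cv2.INTER_CUBIC);cv2.imwrite("pics/heel.png",g)
```

```text
burg [ 659.4 -103.9]
brown [ 545.5 -116.7]
tan [562.5  -9.9]
h1 [655.  -47.6]
h2 [625.6  -4.9]
h1b [655.6 -48.8]
h2b [619.7  -7.1]
(array([ 661.50546549, -104.08047863,   44.10380601]), np.float64(0.18235018116007495))
(array([ 544.79572185, -117.11409509,   55.48247523]), np.float64(0.10354363980792414))
(array([562.6257052 , -10.48391973,  51.62333599]), np.float64(0.060730465828129354))
```

Request:
move_tool([
  {"finger_gap": 85, "tx": -7, "ty": -5, "tz": 30},
  {"finger_gap": 85, "tz": 30},
  {"finger_gap": 85, "tz": 30},
  {"finger_gap": 85, "tz": 20},
  {"finger_gap": 85, "tz": 18},
  {"finger_gap": 85},
  {"finger_gap": 85},
])

```text
clock: 3.45
eef_pos: [662.5, -103.7, 15.1]
tcp_rot: [[-1.0, -0.0, 0.003], [-0.0, 1.0, -0.0], [-0.003, -0.0, -1.0]]
contact_force: [-0.0, 0.5, 0.2]
gripper_width: 85.2
grasp_force: 0.0
```

View pics/heel.png

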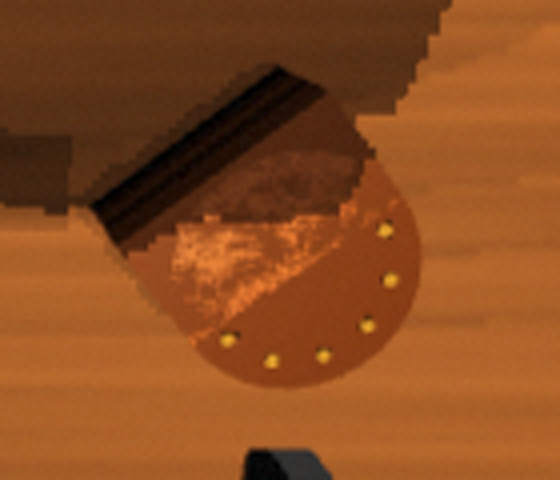

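The heel's front top corners are at crop (122,253) and (327,90), which is (340.5,213) and (391.7,172.5) in the full picture. Now the grasp.

Request:
move_tool([
  {"finger_gap": 30},
  {"finger_gap": 30},
  {"finger_gap": 30},
  {"finger_gap": 30},
  {"finger_gap": 30},
  {"finger_gap": 30},
  {"finger_gap": 30},
  {"finger_gap": 30},
  {"finger_gap": 30, "tz": -10},
  {"finger_gap": 30, "tz": -20},
])

```text
clock: 4.45
eef_pos: [659.0, -103.3, 42.1]
tcp_rot: [[-1.0, -0.0, -0.005], [-0.0, 1.0, 0.001], [0.005, 0.001, -1.0]]
contact_force: [0.3, 0.4, -0.7]
gripper_width: 48.8
grasp_force: 62.0
```

Run:
```python
from h import *
w=dict(np.load("pics/wrist2.npz")); t=C["top"]
P=[plane(w,(340.5,213),36)[:2],plane(w,(391.7,172.5),36)[:2]];Q=[plane(w,(333,202),0)[:2],plane(w,(380,166.5),0)[:2]]
print(P,Q)
c1,c2=[np.mean([P[i],Q[i],x],0) for i,x in((0,(651.4,-49.3)),(1,(620.6,-6.7)))]
d=c1-c2;n=np.array([-d[1],d[0]])/np.linalg.norm(d);m=(c1+c2)/2
print(np.linalg.norm(d),m+29*n,m+15*n,np.degrees(np.arctan2(n[1],n[0])))
```

```text
[array([654.99358145, -48.08494315]), array([619.14814975,  -6.63744089])] [array([654.56621843, -48.87551176]), array([619.18989382,  -5.17468255])]
54.49574392775874 [659.31013566  -9.3650811 ] [648.37058631 -18.10157124] 38.61139475044224
```

Request:
move_tool([
  {"finger_gap": 30, "tz": -30},
  {"finger_gap": 30, "tz": -30},
  {"finger_gap": 30, "tz": -30},
  {"finger_gap": 30, "tx": 6, "ty": 34},
  {"finger_gap": 30, "tx": 6, "ty": 34},
  {"finger_gap": 30, "tx": 6, "ty": 34},
  {"finger_gap": 30, "tx": 6, "ty": 34},
  {"finger_gap": 30, "tx": 6, "ty": 34},
  {"finger_gap": 30, "tx": 6, "ty": 34},
  {"finger_gap": 30, "tx": 6, "ty": 34},
])

```text
clock: 5.45
eef_pos: [618.2, 135.5, 133.6]
tcp_rot: [[-1.0, 0.0, -0.001], [0.0, 1.0, -0.0], [0.001, -0.0, -1.0]]
contact_force: [0.7, 0.0, -2.4]
gripper_width: 48.6
grasp_force: 62.2
```

Request:
move_tool([
  {"finger_gap": 30, "tx": 6, "ty": 34},
  {"finger_gap": 30, "tx": 6, "ty": 34},
  {"finger_gap": 30, "tx": 6, "ty": 34},
  {"finger_gap": 30, "tx": 6, "ty": 34},
  {"finger_gap": 30, "tx": 6, "ty": 34},
  {"finger_gap": 30, "ty": 30},
  {"finger_gap": 30},
  {"finger_gap": 30},
])

```text
clock: 6.25
eef_pos: [588.4, 334.7, 133.2]
tcp_rot: [[-1.0, -0.002, -0.001], [-0.002, 1.0, -0.001], [0.001, -0.001, -1.0]]
contact_force: [-0.4, -0.3, -1.3]
gripper_width: 48.4
grasp_force: 62.4
```

Request:
move_tool([
  {"finger_gap": 30, "tx": -4, "ty": -25.7},
  {"finger_gap": 30, "tz": 30},
  {"finger_gap": 30, "tz": 30},
  {"finger_gap": 30, "tz": 25},
  {"finger_gap": 30, "tz": 15},
  {"finger_gap": 30, "tz": 6},
  {"finger_gap": 30},
  {"finger_gap": 30, "tz": 2},
  {"finger_gap": 30, "tz": 2},
  {"finger_gap": 30},
])

```text
clock: 7.25
eef_pos: [593.5, 308.8, 24.0]
tcp_rot: [[-1.0, -0.0, 0.001], [-0.0, 1.0, 0.001], [-0.001, 0.001, -1.0]]
contact_force: [0.1, -0.0, -0.4]
gripper_width: 48.6
grasp_force: 62.3
```

Request:
move_tool([
  {"finger_gap": 30, "tz": 2},
  {"finger_gap": 30, "tz": 1},
  {"finger_gap": 30},
  {"finger_gap": 30},
])

```text
clock: 7.65
eef_pos: [593.0, 308.7, 20.3]
tcp_rot: [[-1.0, -0.0, -0.0], [-0.0, 1.0, -0.0], [0.0, -0.0, -1.0]]
contact_force: [0.3, -0.5, -1.3]
gripper_width: 48.8
grasp_force: 62.3
```

Request:
move_tool([
  {"finger_gap": 30, "tz": 1},
  {"finger_gap": 30},
])

```text
clock: 7.85
eef_pos: [593.0, 308.7, 20.2]
tcp_rot: [[-1.0, -0.0, 0.0], [-0.0, 1.0, 0.0], [-0.0, 0.0, -1.0]]
contact_force: [-1.5, -1.7, 5.2]
gripper_width: 48.5
grasp_force: 62.8
```

Request:
move_tool([
  {"finger_gap": 30, "tz": 1},
  {"finger_gap": 30},
])

```text
clock: 8.05
eef_pos: [593.0, 308.7, 20.1]
tcp_rot: [[-1.0, -0.0, 0.001], [-0.0, 1.0, 0.0], [-0.001, 0.0, -1.0]]
contact_force: [-3.6, -1.3, 9.7]
gripper_width: 48.7
grasp_force: 63.4
```

Request:
move_tool([
  {"finger_gap": 30, "tz": -1},
  {"finger_gap": 54},
  {"finger_gap": 58},
  {"finger_gap": 64},
  {"finger_gap": 72},
  {"finger_gap": 72, "tz": -20},
  {"finger_gap": 72, "tz": -30},
  {"finger_gap": 85, "tz": -30},
  {"finger_gap": 85, "tz": -30},
  {"finger_gap": 85},
])

```text
clock: 9.05
eef_pos: [596.1, 310.2, 134.4]
tcp_rot: [[-1.0, -0.0, 0.008], [-0.0, 1.0, 0.004], [-0.008, 0.004, -1.0]]
contact_force: [0.0, 1.0, 0.2]
gripper_width: 85.1
grasp_force: 0.0
```

Run:
```python
from station import r, eyes, ticket, probe_bus
import cv2,numpy as np
from h import proj,plane
c=eyes.camera("wrist"); cv2.imwrite("pics/wrist3.png",c["pixels"]); print(proj(c,[592.5,309,55]))
```

```text
[[281.66252375 215.58055636]]
```

View pics/wrist3.png

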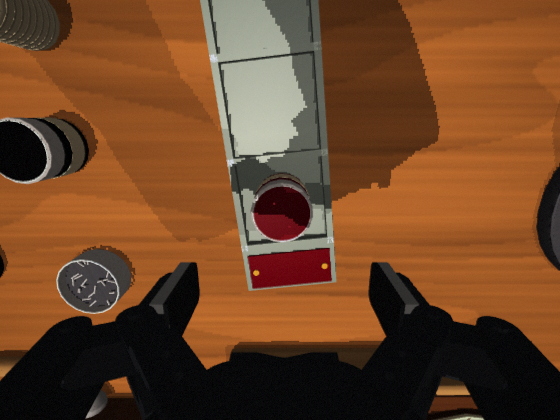

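The burgundy jar stands centred in its compartment at (282,213). The white spool is next.

Request:
move_tool([
  {"finger_gap": 85, "tx": 25, "ty": -33.3},
  {"finger_gap": 85, "tx": 25, "ty": -33.3},
  {"finger_gap": 85, "tx": 25, "ty": -33.3},
  {"finger_gap": 85, "tx": 25, "ty": -33.3},
  {"finger_gap": 85, "tx": 25, "ty": -33.3},
  {"finger_gap": 85, "tx": 25, "ty": -33.3},
  {"finger_gap": 85},
  {"finger_gap": 85},
  {"finger_gap": 85},
])

```text
clock: 10.0
eef_pos: [443.9, 109.4, 129.1]
tcp_rot: [[-1.0, -0.0, 0.001], [-0.0, 1.0, 0.0], [-0.001, 0.0, -1.0]]
contact_force: [-0.2, 0.2, -0.3]
gripper_width: 85.0
grasp_force: 0.0
```

Request:
move_tool([
  {"finger_gap": 85, "tz": 30},
  {"finger_gap": 85, "tz": 30},
  {"finger_gap": 85, "tz": 30},
  {"finger_gap": 85, "tz": 20},
  {"finger_gap": 30},
  {"finger_gap": 30},
  {"finger_gap": 30},
  {"finger_gap": 30},
  {"finger_gap": 30},
  {"finger_gap": 30},
])

```text
clock: 11.0
eef_pos: [444.5, 109.3, 20.5]
tcp_rot: [[-1.0, -0.0, 0.003], [-0.0, 1.0, 0.001], [-0.003, 0.001, -1.0]]
contact_force: [0.3, 1.6, 4.8]
gripper_width: 42.6
grasp_force: 60.7
```

Request:
move_tool([
  {"finger_gap": 30},
  {"finger_gap": 30},
  {"finger_gap": 30},
])

```text
clock: 11.3
eef_pos: [444.6, 109.3, 20.5]
tcp_rot: [[-1.0, -0.0, 0.003], [-0.0, 1.0, 0.001], [-0.003, 0.001, -1.0]]
contact_force: [0.9, -0.1, 6.3]
gripper_width: 43.2
grasp_force: 60.7
```

Request:
move_tool([
  {"finger_gap": 30, "tz": -20},
  {"finger_gap": 30, "tz": -35},
  {"finger_gap": 30, "tz": -35},
  {"finger_gap": 30, "tx": 3, "ty": 30},
  {"finger_gap": 30, "tx": 3, "ty": 30},
  {"finger_gap": 30, "tx": 3, "ty": 30},
  {"finger_gap": 30, "tx": 3, "ty": 30},
  {"finger_gap": 30, "tx": 3, "ty": 30},
  {"finger_gap": 30, "tx": 3.5, "ty": 31},
  {"finger_gap": 30},
])

```text
clock: 12.3
eef_pos: [424.5, 293.1, 109.4]
tcp_rot: [[-1.0, -0.004, 0.001], [-0.004, 1.0, 0.002], [-0.001, 0.002, -1.0]]
contact_force: [-0.3, 0.3, -1.4]
gripper_width: 43.0
grasp_force: 61.2
```

Request:
move_tool([
  {"finger_gap": 30},
  {"finger_gap": 30, "tz": 30},
  {"finger_gap": 30, "tz": 25},
  {"finger_gap": 30, "tz": 18},
  {"finger_gap": 30, "tz": 6},
  {"finger_gap": 30},
  {"finger_gap": 30},
])

```text
clock: 13.0
eef_pos: [425.1, 289.6, 31.0]
tcp_rot: [[-1.0, 0.001, 0.001], [0.001, 1.0, 0.0], [-0.001, 0.0, -1.0]]
contact_force: [0.1, 0.1, -0.6]
gripper_width: 42.9
grasp_force: 61.2
```

Request:
move_tool([
  {"finger_gap": 30, "tz": 2},
  {"finger_gap": 30, "tz": 1},
  {"finger_gap": 30},
  {"finger_gap": 30},
])

```text
clock: 13.4
eef_pos: [424.6, 290.0, 27.6]
tcp_rot: [[-1.0, -0.0, 0.0], [-0.0, 1.0, 0.0], [-0.0, 0.0, -1.0]]
contact_force: [0.4, 0.3, -1.2]
gripper_width: 42.9
grasp_force: 61.2
```

Request:
move_tool([
  {"finger_gap": 30, "tz": 1},
  {"finger_gap": 30},
  {"finger_gap": 30},
])

```text
clock: 13.7
eef_pos: [424.4, 289.8, 26.3]
tcp_rot: [[-1.0, -0.0, -0.0], [-0.0, 1.0, -0.0], [0.0, -0.0, -1.0]]
contact_force: [0.5, -0.8, -1.7]
gripper_width: 42.7
grasp_force: 61.2
```

Request:
move_tool([
  {"finger_gap": 30, "tz": 1},
  {"finger_gap": 30},
  {"finger_gap": 30},
])

```text
clock: 14.0
eef_pos: [424.6, 289.9, 25.5]
tcp_rot: [[-1.0, -0.0, 0.0], [-0.0, 1.0, 0.0], [-0.0, 0.0, -1.0]]
contact_force: [-0.1, -0.5, 1.9]
gripper_width: 42.6
grasp_force: 61.3
```

Request:
move_tool([
  {"finger_gap": 30, "tz": 1},
  {"finger_gap": 30},
  {"finger_gap": 30},
])

```text
clock: 14.3
eef_pos: [424.6, 289.9, 25.5]
tcp_rot: [[-1.0, -0.0, 0.001], [-0.0, 1.0, 0.0], [-0.001, 0.0, -1.0]]
contact_force: [-3.2, -1.1, 10.5]
gripper_width: 42.7
grasp_force: 62.1
```

Request:
move_tool([
  {"finger_gap": 30, "tz": -0.7},
  {"finger_gap": 46},
  {"finger_gap": 50},
  {"finger_gap": 58},
  {"finger_gap": 68},
  {"finger_gap": 68, "tz": -20},
  {"finger_gap": 68, "tz": -30},
  {"finger_gap": 68, "tz": -30},
  {"finger_gap": 68, "tz": -20},
  {"finger_gap": 85},
])

```text
clock: 15.3
eef_pos: [426.6, 291.2, 127.8]
tcp_rot: [[-1.0, -0.0, 0.005], [-0.0, 1.0, 0.003], [-0.005, 0.003, -1.0]]
contact_force: [0.0, -0.0, -0.0]
gripper_width: 80.7
grasp_force: 0.0
```

Request:
move_tool([
  {"finger_gap": 85, "tx": -22.4, "ty": -30.8},
  {"finger_gap": 85, "tx": -22.4, "ty": -30.8},
  {"finger_gap": 85, "tx": -22.4, "ty": -30.8},
  {"finger_gap": 85, "tx": -22.4, "ty": -30.8},
  {"finger_gap": 85, "tx": -22.4, "ty": -30.8},
  {"finger_gap": 85, "tx": -22.4, "ty": -30.8},
  {"finger_gap": 85, "tx": -22.4, "ty": -30.8},
  {"finger_gap": 85, "tx": -22.4, "ty": -30.8},
  {"finger_gap": 85, "tx": -22.4, "ty": -30.8},
  {"finger_gap": 85, "tx": -22.4, "ty": -30.8},
])

```text
clock: 16.3
eef_pos: [648.5, -19.6, 123.2]
tcp_rot: [[-1.0, 0.0, -0.002], [0.0, 1.0, 0.0], [0.002, 0.0, -1.0]]
contact_force: [-0.5, 0.5, 0.2]
gripper_width: 84.9
grasp_force: 0.0
```

Request:
move_tool([
  {"finger_gap": 85, "rz": -7.5},
  {"finger_gap": 85, "rz": -7.5},
  {"finger_gap": 85, "rz": -7.5},
  {"finger_gap": 85, "rz": -7.5},
  {"finger_gap": 85, "rz": -7.5},
  {"finger_gap": 85},
  {"finger_gap": 85},
  {"finger_gap": 85},
])

```text
clock: 17.1
eef_pos: [648.2, -18.2, 124.3]
tcp_rot: [[-0.794, -0.607, -0.001], [-0.607, 0.794, 0.0], [0.001, 0.001, -1.0]]
contact_force: [-0.1, 0.8, 0.7]
gripper_width: 85.2
grasp_force: 0.0
```

Run:
```python
from station import r, eyes, ticket, probe_bus
import cv2,numpy as np
from h import proj,plane
c=eyes.camera("wrist"); cv2.imwrite("pics/wrist4.png",c["pixels"]); np.savez("pics/wrist4.npz",**c)
s=probe_bus.get_state();print(s["eef_pos"],np.degrees(np.arctan2(s["tcp_rot"][1,1],s["tcp_rot"][0,1])))
```

```text
[648.32711863 -18.13739053 124.53620914] 127.4255349638535
```

View pics/wrist4.png

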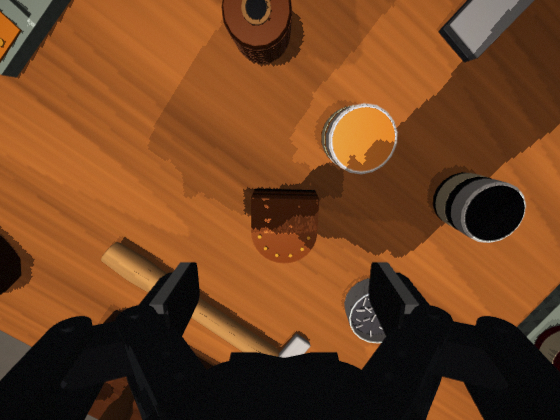

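The heel's front top edge runs (251,199)-(319,199), its apex is at row 262, and it lines up with the fingers.

Run:
```python
from h import *
w=dict(np.load("pics/wrist4.npz"))
P=[plane(w,p,36)[:2] for p in[(251,199),(319,199),(285,262)]]
print(np.round(P,1),np.linalg.norm(P[0]-P[1]))
m=(P[0]+P[1])/2;a=P[2]-m;print(np.linalg.norm(a),np.degrees(np.arctan2(a[1],a[0])),m+15*a/np.linalg.norm(a))
t=np.array([np.cos(np.radians(37.4)),np.sin(np.radians(37.4))]);g=m+15*a/np.linalg.norm(a)-np.array([648.3,-18.1]);print("along heel",g@t,"across",g@np.array([-t[1],t[0]]))
```

```text
[[651.8 -47.9]
 [618.4  -4. ]
 [679.9   8.3]] 55.179000107897245
56.385054165857845 37.38520759442623 [646.99718647 -16.84174565]
along heel -0.2707408230856585 across 1.7908731081247946
```

Request:
move_tool([
  {"finger_gap": 85, "ty": 1.2, "tz": 30},
  {"finger_gap": 85, "tz": 30},
  {"finger_gap": 85, "tz": 30},
  {"finger_gap": 85, "tz": 18},
  {"finger_gap": 85, "tz": 8},
  {"finger_gap": 85},
  {"finger_gap": 30},
  {"finger_gap": 30},
  {"finger_gap": 30},
  {"finger_gap": 30},
])

```text
clock: 18.15
eef_pos: [649.5, -17.3, 11.0]
tcp_rot: [[-0.793, -0.609, 0.004], [-0.609, 0.793, -0.0], [-0.003, -0.002, -1.0]]
contact_force: [0.4, -0.2, 6.4]
gripper_width: 55.1
grasp_force: 64.7
```

Request:
move_tool([
  {"finger_gap": 30},
  {"finger_gap": 30},
  {"finger_gap": 30},
  {"finger_gap": 30},
])

```text
clock: 18.55
eef_pos: [649.5, -17.3, 11.0]
tcp_rot: [[-0.793, -0.609, 0.004], [-0.609, 0.793, -0.0], [-0.003, -0.002, -1.0]]
contact_force: [0.5, 0.4, 6.8]
gripper_width: 55.1
grasp_force: 64.7
```

Request:
move_tool([
  {"finger_gap": 30, "tz": -20},
  {"finger_gap": 30, "tz": -40},
  {"finger_gap": 30, "tz": -40},
  {"finger_gap": 30, "rz": 7.75},
  {"finger_gap": 30, "rz": 7.75},
  {"finger_gap": 30, "rz": 7.7},
  {"finger_gap": 30, "rz": 7.7},
  {"finger_gap": 30},
])

```text
clock: 19.35
eef_pos: [647.6, -17.2, 109.1]
tcp_rot: [[-0.993, -0.115, -0.0], [-0.115, 0.993, 0.0], [0.0, 0.0, -1.0]]
contact_force: [-0.1, 0.1, -0.2]
gripper_width: 55.0
grasp_force: 63.9
```

Request:
move_tool([
  {"finger_gap": 30, "tx": 11.7, "ty": 33},
  {"finger_gap": 30, "tx": 11.7, "ty": 33},
  {"finger_gap": 30, "tx": 11.7, "ty": 33},
  {"finger_gap": 30, "tx": 11.7, "ty": 33},
  {"finger_gap": 30, "tx": 11.7, "ty": 33},
  {"finger_gap": 30, "tx": 11.7, "ty": 33},
  {"finger_gap": 30, "tx": 11.7, "ty": 33},
  {"finger_gap": 30, "tx": 11.7, "ty": 33},
  {"finger_gap": 30, "tx": 11.7, "ty": 33},
  {"finger_gap": 30, "tx": 11.7, "ty": 33},
])

```text
clock: 20.35
eef_pos: [492.8, 298.3, 109.2]
tcp_rot: [[-0.993, -0.118, 0.0], [-0.118, 0.993, 0.0], [-0.0, 0.0, -1.0]]
contact_force: [1.0, 0.7, -0.4]
gripper_width: 55.0
grasp_force: 63.9
```

Request:
move_tool([
  {"finger_gap": 30},
  {"finger_gap": 30},
  {"finger_gap": 30},
])

```text
clock: 20.65
eef_pos: [493.9, 296.4, 109.0]
tcp_rot: [[-0.993, -0.116, 0.0], [-0.116, 0.993, -0.001], [-0.0, -0.001, -1.0]]
contact_force: [0.9, -0.3, -0.3]
gripper_width: 54.5
grasp_force: 64.0
```

Run:
```python
from station import r, eyes, ticket, probe_bus
s=probe_bus.get_state();R=s["tcp_rot"];import numpy as np
print(s["eef_pos"],np.degrees(np.arctan2(R[1,1],R[0,1])),R.T@(np.array([495.1,297.9,s["eef_pos"][2]])-s["eef_pos"]))
```

```text
[493.87297889 296.41196103 109.00452235] 96.63623638779556 [-1.39076574e+00  1.33626758e+00 -6.38476459e-04]
```

Request:
move_tool([
  {"finger_gap": 30, "tx": -1.4, "ty": 1.3, "tz": 30},
  {"finger_gap": 30, "tz": 30},
  {"finger_gap": 30, "tz": 20},
  {"finger_gap": 30, "tz": 7},
  {"finger_gap": 30},
  {"finger_gap": 30, "tz": 2},
  {"finger_gap": 30},
  {"finger_gap": 30},
])

```text
clock: 21.45
eef_pos: [495.7, 299.0, 21.1]
tcp_rot: [[-0.993, -0.115, 0.002], [-0.115, 0.993, 0.001], [-0.002, 0.001, -1.0]]
contact_force: [-0.1, 0.3, 0.1]
gripper_width: 55.1
grasp_force: 64.0
```

Request:
move_tool([
  {"finger_gap": 30, "tz": 1},
  {"finger_gap": 30},
  {"finger_gap": 30},
])

```text
clock: 21.75
eef_pos: [494.9, 298.6, 19.2]
tcp_rot: [[-0.993, -0.115, 0.0], [-0.115, 0.993, 0.0], [-0.0, 0.0, -1.0]]
contact_force: [0.8, 0.1, -0.4]
gripper_width: 54.6
grasp_force: 64.0
```

Request:
move_tool([
  {"finger_gap": 30, "tz": 1},
  {"finger_gap": 30},
  {"finger_gap": 30},
])

```text
clock: 22.05
eef_pos: [494.8, 298.5, 17.9]
tcp_rot: [[-0.993, -0.115, -0.0], [-0.115, 0.993, -0.0], [0.0, -0.0, -1.0]]
contact_force: [-0.4, 0.1, -1.0]
gripper_width: 54.9
grasp_force: 64.0
```

Request:
move_tool([
  {"finger_gap": 30, "tz": 1},
  {"finger_gap": 30},
  {"finger_gap": 30},
])

```text
clock: 22.35
eef_pos: [494.8, 298.6, 16.9]
tcp_rot: [[-0.993, -0.115, -0.0], [-0.115, 0.993, -0.0], [0.0, -0.0, -1.0]]
contact_force: [-0.0, -0.7, -0.7]
gripper_width: 54.9
grasp_force: 64.0
```

Request:
move_tool([
  {"finger_gap": 30, "tz": 1},
  {"finger_gap": 30},
  {"finger_gap": 30},
])

```text
clock: 22.65
eef_pos: [494.9, 298.6, 16.0]
tcp_rot: [[-0.993, -0.115, 0.0], [-0.115, 0.993, 0.0], [-0.0, 0.0, -1.0]]
contact_force: [1.2, 0.3, -0.2]
gripper_width: 55.0
grasp_force: 64.0
```

Request:
move_tool([
  {"finger_gap": 30, "tz": 1},
  {"finger_gap": 30},
  {"finger_gap": 30},
])

```text
clock: 22.95
eef_pos: [495.0, 298.6, 16.0]
tcp_rot: [[-0.993, -0.115, 0.001], [-0.115, 0.993, 0.0], [-0.001, 0.0, -1.0]]
contact_force: [-2.3, -0.5, 5.4]
gripper_width: 54.9
grasp_force: 64.7
```

Request:
move_tool([
  {"finger_gap": 30, "tz": -0.6},
  {"finger_gap": 58},
  {"finger_gap": 62},
  {"finger_gap": 70},
  {"finger_gap": 78},
  {"finger_gap": 78, "tz": -20},
  {"finger_gap": 78, "tz": -30},
  {"finger_gap": 85, "tz": -30},
  {"finger_gap": 85, "tz": -25},
  {"finger_gap": 85},
])

```text
clock: 23.95
eef_pos: [497.4, 300.1, 124.5]
tcp_rot: [[-0.993, -0.115, 0.006], [-0.115, 0.993, 0.004], [-0.007, 0.003, -1.0]]
contact_force: [0.7, 0.1, 0.0]
gripper_width: 85.2
grasp_force: 0.0
```

Run:
```python
from station import r, eyes, ticket, probe_bus
import cv2,numpy as np
a=eyes.camera("wrist")["pixels"];b=eyes.camera("scene")["pixels"]
cv2.imwrite("pics/chk5.png",np.hstack([a[:,130:400],b[100:400,400:].repeat(1,0) if 0 else cv2.resize(b[170:360,400:530],None,fx=2.2105,fy=2.2105)[:420]]))
s=probe_bus.get_state();print(s["eef_pos"])
```

```text
[495.20208153 298.79482934 121.00051455]
```

View pics/chk5.png

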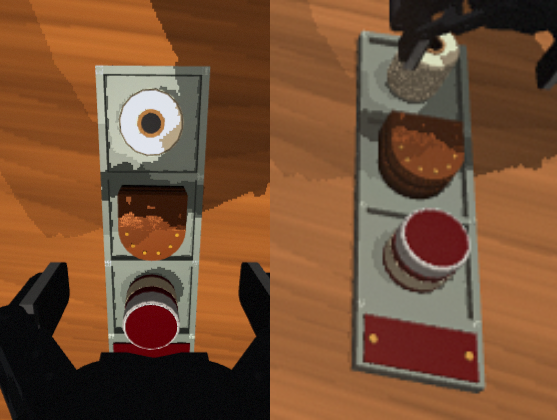

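The burgundy kit is in place, each thing in its own compartment. Next is the tan cream.

Request:
move_tool([
  {"finger_gap": 85, "rz": 6.6},
  {"finger_gap": 85, "tx": -7.5, "ty": -34.3},
  {"finger_gap": 85, "tx": -7.5, "ty": -34.3},
  {"finger_gap": 85, "tx": -7.5, "ty": -34.3},
  {"finger_gap": 85, "tx": -7.5, "ty": -34.3},
  {"finger_gap": 85, "tx": -7.5, "ty": -34.3},
  {"finger_gap": 85, "tx": -7.5, "ty": -34.3},
  {"finger_gap": 85, "tx": -7.5, "ty": -34.3},
  {"finger_gap": 85, "tx": -7.5, "ty": -34.3},
  {"finger_gap": 85, "tx": -7.5, "ty": -34.3},
])

```text
clock: 25.05
eef_pos: [561.2, -11.5, 118.8]
tcp_rot: [[-1.0, -0.0, -0.003], [-0.0, 1.0, 0.0], [0.003, 0.0, -1.0]]
contact_force: [0.7, -0.5, 0.0]
gripper_width: 85.0
grasp_force: 0.0
```

Request:
move_tool([
  {"finger_gap": 85},
  {"finger_gap": 85},
  {"finger_gap": 85},
])

```text
clock: 25.35
eef_pos: [561.4, -9.4, 119.6]
tcp_rot: [[-1.0, -0.001, -0.002], [-0.001, 1.0, 0.001], [0.002, 0.001, -1.0]]
contact_force: [-0.2, 0.4, -0.5]
gripper_width: 85.4
grasp_force: 0.0
```

Down to TCP z = 14, grip, and a small lift.

Request:
move_tool([
  {"finger_gap": 85, "tx": -1, "ty": -0.6, "tz": 30},
  {"finger_gap": 85, "tz": 30},
  {"finger_gap": 85, "tz": 25},
  {"finger_gap": 85, "tz": 15},
  {"finger_gap": 85, "tz": 6},
  {"finger_gap": 30},
  {"finger_gap": 30},
  {"finger_gap": 30},
  {"finger_gap": 30},
  {"finger_gap": 30},
])

```text
clock: 26.35
eef_pos: [564.7, -10.6, 16.0]
tcp_rot: [[-1.0, -0.0, 0.003], [-0.0, 1.0, 0.0], [-0.003, 0.0, -1.0]]
contact_force: [-0.3, 1.8, 6.5]
gripper_width: 48.7
grasp_force: 62.0
```

Request:
move_tool([
  {"finger_gap": 30},
  {"finger_gap": 30},
  {"finger_gap": 30},
])

```text
clock: 26.65
eef_pos: [564.7, -10.5, 15.9]
tcp_rot: [[-1.0, -0.0, 0.003], [-0.0, 1.0, 0.0], [-0.003, 0.0, -1.0]]
contact_force: [-0.5, 0.5, 6.0]
gripper_width: 48.5
grasp_force: 62.1
```

Request:
move_tool([
  {"finger_gap": 30, "tz": -20},
  {"finger_gap": 30, "tz": -40},
  {"finger_gap": 30, "tz": -40},
  {"finger_gap": 30},
])

```text
clock: 27.05
eef_pos: [567.6, -11.0, 120.2]
tcp_rot: [[-1.0, 0.0, 0.011], [0.0, 1.0, -0.0], [-0.011, -0.0, -1.0]]
contact_force: [1.3, -0.8, -0.9]
gripper_width: 48.5
grasp_force: 62.2
```

Request:
move_tool([
  {"finger_gap": 30, "tx": -4.1, "ty": -31.5},
  {"finger_gap": 30, "tx": -4.1, "ty": -31.5},
  {"finger_gap": 30, "tx": -4.1, "ty": -31.5},
  {"finger_gap": 30, "tx": -4.1, "ty": -31.5},
  {"finger_gap": 30, "tx": -4.1, "ty": -31.5},
  {"finger_gap": 30, "tx": -4.1, "ty": -31.5},
  {"finger_gap": 30, "tx": -4.1, "ty": -31.5},
  {"finger_gap": 30, "tx": -4.1, "ty": -31.5},
  {"finger_gap": 30, "tx": -4.1, "ty": -31.5},
  {"finger_gap": 30},
])

```text
clock: 28.05
eef_pos: [600.2, -298.4, 113.3]
tcp_rot: [[-1.0, 0.004, -0.0], [0.004, 1.0, -0.002], [0.0, -0.002, -1.0]]
contact_force: [-0.7, 0.6, -2.5]
gripper_width: 48.7
grasp_force: 62.4
```

Request:
move_tool([
  {"finger_gap": 30},
  {"finger_gap": 30},
  {"finger_gap": 30, "tz": 30},
  {"finger_gap": 30, "tz": 30},
  {"finger_gap": 30, "tz": 20},
  {"finger_gap": 30, "tz": 8},
  {"finger_gap": 30},
  {"finger_gap": 30},
])

```text
clock: 28.85
eef_pos: [601.0, -294.0, 27.6]
tcp_rot: [[-1.0, -0.001, 0.001], [-0.001, 1.0, -0.001], [-0.001, -0.001, -1.0]]
contact_force: [0.3, -0.1, -1.1]
gripper_width: 48.6
grasp_force: 62.4
```

Request:
move_tool([
  {"finger_gap": 30, "tz": 2},
  {"finger_gap": 30, "tz": 1.5},
  {"finger_gap": 30},
  {"finger_gap": 30},
])

```text
clock: 29.25
eef_pos: [600.5, -294.3, 23.5]
tcp_rot: [[-1.0, 0.0, 0.001], [0.0, 1.0, -0.0], [-0.001, -0.0, -1.0]]
contact_force: [-0.2, -0.4, -0.8]
gripper_width: 48.8
grasp_force: 62.4
```

Request:
move_tool([
  {"finger_gap": 30, "tz": 1},
  {"finger_gap": 30},
  {"finger_gap": 30},
])

```text
clock: 29.55
eef_pos: [600.2, -294.2, 22.0]
tcp_rot: [[-1.0, -0.0, -0.0], [-0.0, 1.0, 0.0], [0.0, 0.0, -1.0]]
contact_force: [-0.2, 0.2, -2.1]
gripper_width: 48.6
grasp_force: 62.4
```

Request:
move_tool([
  {"finger_gap": 30, "tz": 1},
  {"finger_gap": 30},
  {"finger_gap": 30},
])

```text
clock: 29.85
eef_pos: [600.3, -294.2, 21.1]
tcp_rot: [[-1.0, -0.0, -0.0], [-0.0, 1.0, 0.0], [0.0, 0.0, -1.0]]
contact_force: [-0.4, 0.5, -1.1]
gripper_width: 49.0
grasp_force: 62.4
```

Request:
move_tool([
  {"finger_gap": 30, "tz": 1},
  {"finger_gap": 30},
  {"finger_gap": 30},
])

```text
clock: 30.15
eef_pos: [600.3, -294.2, 21.0]
tcp_rot: [[-1.0, -0.0, 0.0], [-0.0, 1.0, -0.0], [-0.0, -0.0, -1.0]]
contact_force: [-1.7, 1.9, 5.4]
gripper_width: 48.6
grasp_force: 62.7
```

Request:
move_tool([
  {"finger_gap": 30, "tz": -0.6},
  {"finger_gap": 52},
  {"finger_gap": 56},
  {"finger_gap": 64},
  {"finger_gap": 74},
  {"finger_gap": 74, "tz": -20},
  {"finger_gap": 74, "tz": -30},
  {"finger_gap": 85, "tz": -30},
  {"finger_gap": 85, "tz": -25},
  {"finger_gap": 85},
])

```text
clock: 31.15
eef_pos: [603.1, -295.6, 130.2]
tcp_rot: [[-1.0, -0.0, 0.007], [-0.0, 1.0, -0.004], [-0.007, -0.004, -1.0]]
contact_force: [0.2, 0.6, -0.2]
gripper_width: 85.0
grasp_force: 0.0
```

Request:
move_tool([
  {"finger_gap": 85, "tx": 9, "ty": 29.5},
  {"finger_gap": 85, "tx": 9, "ty": 29.5},
  {"finger_gap": 85, "tx": 9, "ty": 29.5},
  {"finger_gap": 85, "tx": 9, "ty": 29.5},
  {"finger_gap": 85, "tx": 9, "ty": 29.5},
  {"finger_gap": 85, "tx": 9, "ty": 29.5},
  {"finger_gap": 85},
  {"finger_gap": 85},
  {"finger_gap": 85},
])

```text
clock: 32.05
eef_pos: [546.6, -117.8, 125.3]
tcp_rot: [[-1.0, 0.0, 0.0], [0.0, 1.0, -0.0], [-0.0, -0.0, -1.0]]
contact_force: [0.3, 0.4, -0.5]
gripper_width: 84.8
grasp_force: 0.0
```

Request:
move_tool([
  {"finger_gap": 85, "tx": 1.6, "ty": 0.8, "tz": 30},
  {"finger_gap": 85, "tz": 30},
  {"finger_gap": 85, "tz": 25},
  {"finger_gap": 85, "tz": 15},
  {"finger_gap": 85, "tz": 6},
  {"finger_gap": 30},
  {"finger_gap": 30},
  {"finger_gap": 30},
  {"finger_gap": 30},
  {"finger_gap": 30},
])

```text
clock: 33.05
eef_pos: [546.1, -116.8, 21.0]
tcp_rot: [[-1.0, -0.0, 0.003], [-0.0, 1.0, -0.001], [-0.003, -0.001, -1.0]]
contact_force: [0.0, -0.2, 5.2]
gripper_width: 43.0
grasp_force: 60.8
```

Request:
move_tool([
  {"finger_gap": 30},
  {"finger_gap": 30},
  {"finger_gap": 30},
])

```text
clock: 33.35
eef_pos: [546.1, -116.8, 21.0]
tcp_rot: [[-1.0, -0.0, 0.003], [-0.0, 1.0, -0.001], [-0.003, -0.001, -1.0]]
contact_force: [-0.2, -0.3, 7.3]
gripper_width: 43.0
grasp_force: 60.8
```

Request:
move_tool([
  {"finger_gap": 30, "tz": -20},
  {"finger_gap": 30, "tz": -40},
  {"finger_gap": 30, "tz": -40},
  {"finger_gap": 30},
  {"finger_gap": 30},
])

```text
clock: 33.85
eef_pos: [545.4, -116.5, 120.7]
tcp_rot: [[-1.0, -0.0, 0.002], [-0.0, 1.0, -0.0], [-0.002, -0.0, -1.0]]
contact_force: [0.3, 0.3, -1.8]
gripper_width: 42.7
grasp_force: 60.9
```

Request:
move_tool([
  {"finger_gap": 30, "tx": 16, "ty": -21.9},
  {"finger_gap": 30, "tx": 16, "ty": -21.9},
  {"finger_gap": 30, "tx": 16, "ty": -21.9},
  {"finger_gap": 30, "tx": 16, "ty": -21.9},
  {"finger_gap": 30, "tx": 16, "ty": -21.9},
  {"finger_gap": 30, "tx": 16, "ty": -21.9},
  {"finger_gap": 30, "tx": 16, "ty": -21.9},
  {"finger_gap": 30},
  {"finger_gap": 30},
  {"finger_gap": 30},
])

```text
clock: 34.85
eef_pos: [432.4, -268.8, 118.7]
tcp_rot: [[-1.0, -0.001, -0.001], [-0.001, 1.0, 0.001], [0.001, 0.001, -1.0]]
contact_force: [-0.1, 1.1, -1.4]
gripper_width: 42.7
grasp_force: 61.1
```

Request:
move_tool([
  {"finger_gap": 30, "tz": 30},
  {"finger_gap": 30, "tz": 30},
  {"finger_gap": 30, "tz": 20},
  {"finger_gap": 30, "tz": 8},
  {"finger_gap": 30},
  {"finger_gap": 30, "tz": 1.5},
  {"finger_gap": 30},
  {"finger_gap": 30},
])

```text
clock: 35.65
eef_pos: [433.5, -270.2, 31.2]
tcp_rot: [[-1.0, -0.0, 0.002], [-0.0, 1.0, -0.001], [-0.002, -0.001, -1.0]]
contact_force: [0.4, -0.0, -0.4]
gripper_width: 42.8
grasp_force: 61.1
```

Request:
move_tool([
  {"finger_gap": 30, "tz": 1.5},
  {"finger_gap": 30, "tz": 1.5},
  {"finger_gap": 30},
  {"finger_gap": 30},
])

```text
clock: 36.05
eef_pos: [432.6, -269.7, 27.2]
tcp_rot: [[-1.0, 0.0, -0.0], [0.0, 1.0, 0.0], [0.0, 0.0, -1.0]]
contact_force: [0.2, 0.1, -0.1]
gripper_width: 42.9
grasp_force: 61.1
```

Request:
move_tool([
  {"finger_gap": 30, "tz": 1},
  {"finger_gap": 30},
  {"finger_gap": 30},
])

```text
clock: 36.35
eef_pos: [432.7, -269.7, 26.1]
tcp_rot: [[-1.0, -0.0, -0.0], [-0.0, 1.0, 0.0], [0.0, 0.0, -1.0]]
contact_force: [0.4, 0.5, -0.7]
gripper_width: 42.9
grasp_force: 61.1
```

Request:
move_tool([
  {"finger_gap": 30, "tz": 1},
  {"finger_gap": 30},
  {"finger_gap": 30},
])

```text
clock: 36.65
eef_pos: [432.7, -269.8, 26.0]
tcp_rot: [[-1.0, -0.0, 0.0], [-0.0, 1.0, -0.0], [-0.0, -0.0, -1.0]]
contact_force: [-2.6, 0.9, 6.4]
gripper_width: 42.4
grasp_force: 61.7
```

Request:
move_tool([
  {"finger_gap": 30, "tz": -0.6},
  {"finger_gap": 46},
  {"finger_gap": 50},
  {"finger_gap": 58},
  {"finger_gap": 68},
  {"finger_gap": 68, "tz": -20},
  {"finger_gap": 68, "tz": -30},
  {"finger_gap": 85, "tz": -40},
  {"finger_gap": 85, "tz": -40},
  {"finger_gap": 85},
])

```text
clock: 37.65
eef_pos: [436.2, -271.9, 161.3]
tcp_rot: [[-1.0, -0.0, 0.009], [-0.0, 1.0, -0.006], [-0.009, -0.006, -1.0]]
contact_force: [1.3, -0.2, 0.8]
gripper_width: 84.8
grasp_force: 0.0
```

Request:
move_tool([
  {"finger_gap": 85, "tx": 35},
  {"finger_gap": 85, "tx": 35},
  {"finger_gap": 85, "tx": 35},
  {"finger_gap": 85},
  {"finger_gap": 85},
  {"finger_gap": 85},
])

```text
clock: 38.25
eef_pos: [328.7, -270.1, 155.7]
tcp_rot: [[-1.0, -0.0, 0.001], [-0.0, 1.0, -0.0], [-0.001, -0.0, -1.0]]
contact_force: [0.0, -0.1, 1.2]
gripper_width: 85.2
grasp_force: 0.0
```

Run:
```python
from station import r, eyes, ticket, probe_bus
import cv2
cv2.imwrite("pics/top9.png",eyes.camera("top")["pixels"])
```

```text
(no output)
```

View pics/top9.png

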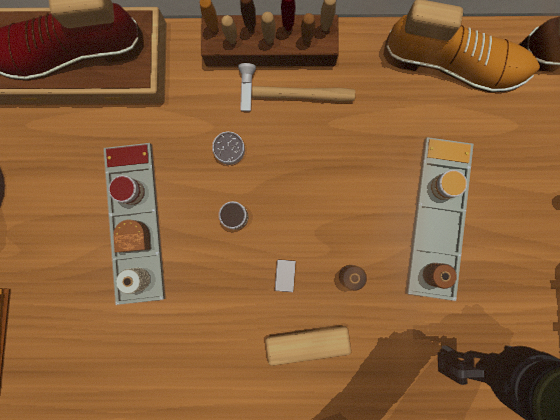

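All five items stand in their compartments, in the burgundy tray at (124,190), (130,236) and (128,282) and in the tan tray at (451,185) and (444,276). The black cream and black thread haven't moved.

```bash
python3 -c "
from station import r, eyes, ticket, probe_bus
print(ticket.job_done())"
```

```text
the job is handed in; nothing more can be done
None
```

Both kits are made up and the job is handed in at about 38 s on the robot's clock; the final picture showed all five things in compartments of their own, with the black cream and black thread where they stood.

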